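# Top up the till-roll caddy and hold it ready to carry

### The arm

A 6-joint arm with a two-finger parallel gripper is mounted at the origin on a cart in front of the work surface, level with it; the furniture and walls round the work are solid. World frame = base frame: x ahead of the robot, y to its left, z up, the work surface at z = 0. Lengths are in m, angles in degrees, forces in N, time in s.
With the tool pointing down it reaches from about 0.25 to 0.725 m from the base axis. Payload 9.7 kg.
Tool frame: the origin (TCP) lies between the finger pads; the fingertips stand bot.tcp_to_tips ahead of it and the grasp point (between the pads) lies 11 mm behind it (bot.tcp_to_tips is the distance from the TCP to the fingertips, in m); z points along the fingers, y is the line along which they close (so a half turn about z gives the same grasp; the last joint's range is limited). The gripper opens to 85 mm and grips with 20 to 120 N. Pads are 22 mm wide; open, the fingers measure 114 mm over their backs; the gripper's body (76 mm by 85 mm) begins 54 mm behind the grasp point. The pads swing forward as they close: fully open they stand 13 mm farther back than shut.
Start: joints at [-77.12, 4.979, 10.078, 95.1, 0, 90], TCP at [0.123, -0.536, 0.239] pointing down, gripper open.
Joint ranges: [-179.16, 179.16], [-48.56, 103.87], [-65.8, 70.77], [-126.05, 130.52], [-82.76, 87.17], [-180, 180]. Speed limits (degrees/s): [127.2, 127.2, 147.25, 180, 180, 180].

### API

Orientations are given as [roll, pitch, yaw] about the fixed x, y, z axes, in that order (R = Rz(yaw) Ry(pitch) Rx(roll)).
In Python, from workcell import bot gives the robot as it stands. The module is installed in compiled form; this text tells all that it offers.
- The arm moves only by the tool carry_out, never from a script. Its arguments are lists of equal length, an entry for each row: "linear": the shift along the world's x, y, z normalised to -1 to 1, where 1 is 2 cm, a list of three; "rotation": the turn, a rotation vector about the world's x, y, z normalised to -1 to 1, where 1 is 8 degrees, a list of three; "grip": the closure, from -1 (fully open) to 1 (shut). In form: {"linear": [[tx, ty, tz], ...], "rotation": [[rx, ry, rz], ...], "grip": [grip, ...]}. A call has 1 to 12 rows; each row shifts and turns the commanded pose from where the row before left it; what a row does not reach is not made up. A row lasts 1/10 s, in which the tool goes at most 50 mm and 8.59 degrees, less where a joint would pass 70% of its speed; a pose out of reach is approached as far as the arm can. A call with a number of a shift or a turn outside -1 to 1 is refused whole. A call with a gripper value outside its range is refused whole. The fingers move at their own pace and stop on an object; "grip_force" is the grip in N (left out, the last holds). Time passes only in rows, so rows that do not move let the fingers close. It gives the time, the measured TCP pose, the force, the opening and the grip force at its end, in the units of the state.
- bot.get_obs(): the state, without advancing time (a new reading comes with each control period).
- bot.camera(name): name is "scene" or "top" or "wrist"; returns the picture (384x512x3 uint8, blue, green, red); there is no depth.
- bot.camera_model(name): a dict with "fx", "fy", "cx", "cy" (pixels), "camera_from_world" (4x4, takes a point from world to camera coordinates). Camera axes: x right, y up, looking along -z (the intrinsics and any distortion apply to the point x, -y, -z); pixel columns grow to the right and rows downward; lengths in m; the calibration is good to about 2 mm. A picture is of the moment at which its call begins: read the wrist's pose just before it. camera_model takes no time and is no camera call; for the wrist camera it gives the pose at the moment of the call.
- bot.job_done(): hands the job in; it is judged then, once.
The state is a dict: "time": time; "q": joint angles; "qd": joint speeds; "joint_efforts": joint torques, N m; "ee_pos": TCP position; "tcp_rot": TCP orientation; "wrist_force": force on the tool from outside, world axes, zero at the start; "torque": the same for the moment, N m; "opening": finger opening in m; "grasp_force": force on a finger pad.
Only numpy, scipy, OpenCV 4.12 (cv2) and the standard library are available. Lean on these libraries where they do the work, as an engineer would, in place of code of your own. Each camera call takes 0.05 s, during which the arm holds its last target. There are 200 camera calls.

### The job

Lay the loose full till roll on top of the two that already lie in the green caddy, cradled in the dip between them and lined up with them, and let go of it. Then swing the caddy's folded wire handle upright and lift the caddy by the black sleeve of that handle, about 10 cm straight up off the counter, keeping it level so that no roll falls out. Finish while still holding it there, steady and level; do not put it down, and do not disturb the other things on the counter.

Things in the scene. Friction and masses are not known exactly. Their poses are not given: they have to be found in the camera images.
- spare_roll: loose full till roll: a white paper cylinder, 50 mm diameter, 57 mm long, with a small core hole and a blue glue tab, about 0.1 kg; at the start it lies on its side on the counter, right of the caddy, and could roll. Origin at its centre; its own y axis is the roll's axis (the other two axes turn as it rolls)
- roll_front: like spare_roll; lies in the caddy on the robot's side, loose, its axis along the caddy's y axis. Origin at its centre, 30 mm above the caddy's underside
- roll_back: like roll_front; lies in the caddy beside it, on the far side
- caddy: green sheet-metal caddy with dark brackets on its ends, loose, 0.27 to 0.43 kg empty; 108 mm along its x, 77 mm along y (94 mm over the handle wires). Origin under its centre, on the counter; x points away from the robot, turned by up to 0.35 rad. Walls 38 to 41 mm high, end brackets 55 mm, 67 mm at the pivots; inside 102 x 65 mm, just enough for two rolls side by side
- saddle (a point): point in the caddy frame, 73 mm above the underside on its centre line, where the centre of a third roll lies when it is cradled between the two lower ones with its axis along the caddy's y axis
- bail (a joint): angle of the caddy's wire handle about its pivots: 0 = upright, -1.57 = folded to the caddy's -x side (the robot's side), where it starts, resting on pegs; +1.57 = folded to the far side. It turns almost without friction and falls back when let go; the caddy hangs level from it by its weight
- sleeve_mid (a point): middle of the black sleeve on the handle's cross bar, 92 mm from the pivot axis; the sleeve is 13 mm thick, 60 mm long along the caddy's y and spins freely on the wire. At the start 58 mm above the counter, its axis 38 mm in front of the caddy's front wall; with the handle upright 150 mm above the underside, 52 mm above the top of the third roll
- sleeve: the sleeve itself; same place as sleeve_mid
- tape_roll: roll of brown packing tape lying flat, 92 mm wide, 48 mm high, loose, a bystander. Origin under its centre
- card_reader: black card reader with keys, 123 x 66 x 20 mm, loose, a bystander. Origin under its centre
- timer_1: lime kitchen timer on its wedge foot, 50 x 72 x 68 mm, loose, a bystander. Origin under its centre
- stub_roll: nearly used-up till roll standing on end, 29 mm diameter, 57 mm high, loose, a bystander. Origin at its centre
- pivot (a point): middle of the handle's pivot axis, which is parallel to the caddy's y axis, 58 mm above the caddy's underside on its centre line
- receipt_printer: black receipt printer, 194 x 153 x 125 mm, fixed, behind the work; leave it alone. Origin under its centre
Not all that is in view belongs to the job. Leave any turquoise look-alike of the spare_roll alone.

How it is judged (in metres and radians):
On the way:
1. the spare roll lies cradled on the two lower rolls in the standing caddy, lined up with them, let go and at rest (distance between spare_roll and saddle below 0.01 m and angle between the y axis of spare_roll and the y axis of caddy, either way round below 0.17 rad and contact force between spare_roll and the fingers below 0.1 N and linear speed of spare_roll below 0.03 m/s and height (world z) of caddy below 0.005 m), for 0.2 s.
At the end, for the whole second after the job is handed in: Fingers grip the handle sleeve; the caddy hangs 7 to 15 cm above the counter, within 17 cm of its start, within 8 degrees of level, at rest (3 cm/s, 0.3 rad/s); spare roll within 10 mm of its place in the dip and 10 degrees of parallel, untouched; both lower rolls in place (height (world z) of caddy between 0.07 and 0.15 m and distance of caddy from where it was at the start of the episode below 0.17 m and angle between caddy's own z axis and vertical below 0.14 rad and linear speed of caddy below 0.03 m/s and angular speed of caddy below 0.3 rad/s and distance between spare_roll and saddle below 0.01 m and angle between the y axis of spare_roll and the y axis of caddy, either way round below 0.17 rad and distance between each of roll_front, roll_back and caddy below 0.045 m and horizontal distance between caddy and the grasp point below 0.04 m and contact force between sleeve and the fingers above 2 N and contact force between spare_roll and the fingers below 0.1 N and contact force between caddy and receipt_printer below 0.1 N); the arm keeps its last pose, push and grip.
It fails at once if the caddy is tipped more than 20 degrees (angle between caddy's own z axis and vertical above 0.35 rad).
It fails at once if a bystander (tape, card reader, kitchen timer, used-up roll) is moved more than 2 cm (distance of any of tape_roll, card_reader, timer_1, stub_roll from where it was at the start of the episode above 0.02 m).
It also fails if it takes over 48 s, if anything falls off the work surface, if the arm or the gripper's body presses on something with over 40 N, if the wrist force passes 120 N, or if a joint passes its speed limit or range.

## Working session

There is one attempt and no reset: what is moved stays moved. The work goes in short steps, Python scripts to look and compute and a tool call to move; the robot and the scene stay as the last step left them, time stands still between calls to the robot, and variables do not carry over. Pictures are saved under pics/ and viewed, at most 12 in all, crops included, and the job is handed in when it is done.

Besides the shell and the picture viewer there is one more tool, called after "Request:" by a JSON object that holds its "op" and its "data". carry_out: Moves the arm, as the interface text tells. Its arguments: {"type":"object","properties":{"linear":{"type":"array","items":{"type":"array","items":{"type":"number"}}},"rotation":{"type":"array","items":{"type":"array","items":{"type":"number"}}},"grip":{"type":"array","items":{"type":"number"}},"grip_force":{"type":"number"}},"required":["linear","rotation","grip"]}

```bash
mkdir -p pics; cat > h.py <<'E'
import numpy as np, cv2
from workcell import bot
def ray(name,u,v,m=None):
    m=m or bot.camera_model(name); T=np.array(m["camera_from_world"]); R=T[:3,:3]; t=T[:3,3]
    d=np.array([(u-m["cx"])/m["fx"],-(v-m["cy"])/m["fy"],-1.]); d=R.T@d; return -R.T@t, d/np.linalg.norm(d)
def onz(name,u,v,z,m=None):
    o,d=ray(name,u,v,m); return o+d*(z-o[2])/d[2]
def proj(name,p,m=None):
    m=m or bot.camera_model(name); T=np.array(m["camera_from_world"]); c=T[:3,:3]@np.array(p)+T[:3,3]
    return np.array([m["cx"]+m["fx"]*c[0]/-c[2], m["cy"]-m["fy"]*c[1]/-c[2]])
def tri(r1,r2):
    (a,d),(b,e)=r1,r2
    s=np.linalg.lstsq(np.c_[d,-e],b-a,rcond=None)[0]; p,q=a+d*s[0],b+e*s[1]; return (p+q)/2,np.linalg.norm(p-q)
E
python3 - <<'E'
from h import *
for n in("scene","top"):
    m=bot.camera_model(n); print({k:v for k,v in m.items() if k!="camera_from_world"}, ray(n,m["cx"],m["cy"]))
a=bot.camera("scene");b=bot.camera("top")
cv2.imwrite("pics/scene.png",a);cv2.imwrite("pics/top.png",b)
cv2.imwrite("pics/both.png",np.hstack([a,b])[:, :]) 
s=bot.get_obs();print(s["tcp_rot"],s["opening"],bot.tcp_to_tips)
E
```

```text
{'fx': 401.0003177083947, 'fy': 401.0003177083947, 'cx': 244.73165456713522, 'cy': 189.41848846740595} (array([0.06081762, 0.78651413, 0.6391025 ]), array([ 0.49650016, -0.70372012, -0.50819837]))
{'fx': 383.83857902226146, 'fy': 383.83857902226146, 'cx': 256.65590923932734, 'cy': 190.04297466192406} (array([0.38187921, 0.01321308, 1.1694879 ]), array([ 0.1851731 ,  0.03246332, -0.98216957]))
[-1.79930489e+02  6.16917079e-05  1.28775176e+01] 0.08541639894402728 0.008
```

View pics/scene.png

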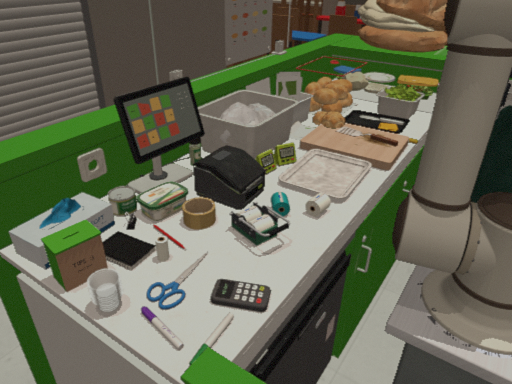

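View pics/top.png

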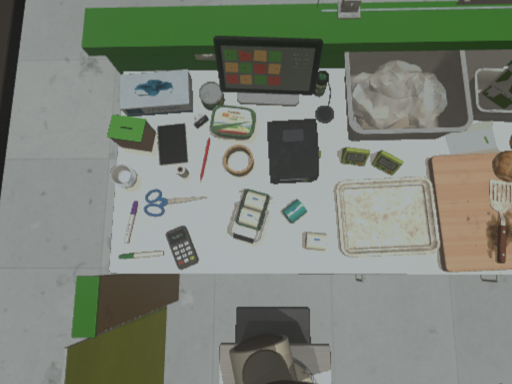

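Candidates for the spare roll: the white roll at top (316,241) / scene (318,205); the turquoise look-alike at top (293,211) / scene (280,204); the stub roll at top (181,171); and the rolls in the caddy at top (250,213). By the description it is the white one. I'll check that in a close crop.

```bash
python3 - <<'E'
from h import *
a=cv2.imread("pics/scene.png");b=cv2.imread("pics/top.png")
A=cv2.resize(a[180:260,220:340],None,fx=6.5,fy=6.5,interpolation=cv2.INTER_CUBIC)[:, :780]
B=cv2.resize(b[180:260,220:340],None,fx=6.5,fy=6.5,interpolation=cv2.INTER_CUBIC)[:, :780]
cv2.imwrite("pics/cA.png",A);cv2.imwrite("pics/cB.png",B)
for n,uv in(("spare",(316,241)),("turq",(293,211)),("caddy",(252,210))): print(n,onz("top",*uv,0.03))
E
```

```text
spare [ 0.44403938 -0.1238137   0.03      ]
turq [ 0.53277972 -0.05777713  0.03      ]
caddy [0.53594236 0.06463661 0.03      ]
```

View pics/cA.png

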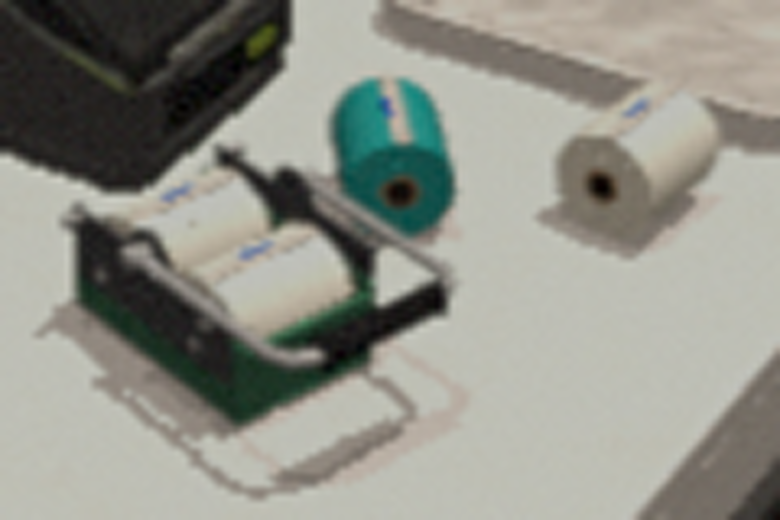

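View pics/cB.png

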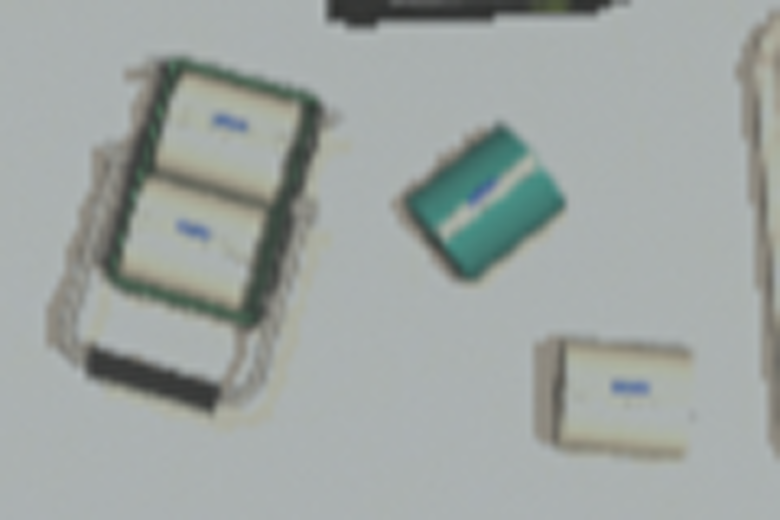

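The crops show one plain white full roll lying on its side at scene (318,205) / top (316,241). The turquoise roll at top (293,211) is the decoy. The caddy holds two rolls and its handle is folded toward the robot, with the sleeve at top (243,238). I'm moving in for a wrist view.

Request:
{"op": "carry_out", "data": {"linear": [[0.6,1,0.2],[0.6,1,0.2],[0.6,1,0.2],[0.6,1,0.2],[0.6,1,0.2],[0.6,1,0.2],[0.6,1,0.2],[0.6,1,0.2],[0.6,1,0.2],[0.6,1,0.2],[0.6,1,0],[0.6,1,0]], "rotation": [[0,0,0.4],[0,0,0.4],[0,0,0.4],[0,0,0.4],[0,0,0.4],[0,0,0.4],[0,0,0.4],[0,0,0.4],[0,0,0.4],[0,0,0.4],[0,0,0.4],[0,0,0.4]], "grip": [-1,-1,-1,-1,-1,-1,-1,-1,-1,-1,-1,-1]}}

```text
time: 1.3
ee_pos: [0.2669, -0.2953, 0.2792]
tcp_rot: [-180.0, -0.0, 51.4]
wrist_force: [0.4, -0.1, -0.6]
opening: 0.0855
grasp_force: 0.0
```

Request:
{"op": "carry_out", "data": {"linear": [[0.6,0.9,0],[0.6,0.9,0],[0.6,0.9,0],[0.6,0.9,0],[0.6,0.9,0],[0.6,0.9,0],[0.6,0.9,0],[0.6,0.9,0],[0.4,0.9,0],[0.2,0.9,0],[0,0,0],[0,0,0]], "rotation": [[0,0,0.4],[0,0,0.4],[0,0,0.4],[0,0,0.4],[0,0,0.4],[0,0,0.4],[0,0,0.4],[0,0,0.4],[0,0,0.4],[0,0,0.4],[0,0,0.4],[0,0,0.4]], "grip": [-1,-1,-1,-1,-1,-1,-1,-1,-1,-1,-1,-1]}}

```text
time: 2.5
ee_pos: [0.3746, -0.1156, 0.279]
tcp_rot: [-180.0, -0.0, 89.9]
wrist_force: [0.3, -0.6, -0.2]
opening: 0.0854
grasp_force: 0.0
```

```bash
python3 - <<'E'
from h import *
import pickle
m=bot.camera_model("wrist"); im=bot.camera("wrist"); cv2.imwrite("pics/w1.png",im); pickle.dump(m,open("w1.pkl","wb"))
s=bot.get_obs(); print(s["time"],s["ee_pos"],s["tcp_rot"],s["q"]); print(ray("wrist",m["cx"],m["cy"],m),m["fx"])
for p in((.44,-.124,.025),(.536,.065,.04)): print(proj("wrist",p,m))
E
```

```text
2.55 [ 0.37457277 -0.11579528  0.27902673] [-1.79969530e+02 -7.61430115e-03  9.00444412e+01] [-1.71772153e+01 -1.51747334e+01 -4.12383262e+00  1.01082259e+02
 -1.74832328e-03  7.27783419e+01]
(array([ 0.37378082, -0.04735181,  0.41338297]), array([-7.65936355e-04, -2.67818977e-01, -9.63468945e-01])) 280.47992140690155
[301.10949717 163.39563277]
[391.89895853   7.45414814]
```

View pics/w1.png

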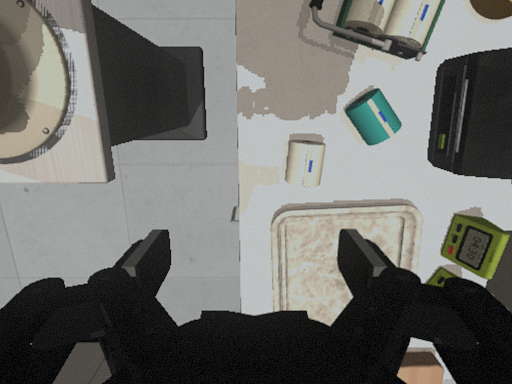

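The wrist view shows the spare at (305,163), about where the ray from the top view predicted (301,163). The turquoise roll is at (372,117) and the caddy is at the upper right, partly cut off. I'm shifting left for a second wrist view that includes the caddy.

Request:
{"op": "carry_out", "data": {"linear": [[0.6,1,0],[0.6,1,0],[0.6,1,0],[0.6,1,0],[0,0,0],[0,0,0]], "rotation": [[0,0,0],[0,0,0],[0,0,0],[0,0,0],[0,0,0],[0,0,0]], "grip": [-1,-1,-1,-1,-1,-1]}}

```text
time: 3.15
ee_pos: [0.4225, -0.0361, 0.279]
tcp_rot: [-179.9, 0.0, 89.7]
wrist_force: [0.6, -0.3, -0.9]
opening: 0.0852
grasp_force: 0.0
```

```bash
python3 - <<'E'
from h import *
import pickle
m=bot.camera_model("wrist"); im=bot.camera("wrist"); cv2.imwrite("pics/w2.png",im); pickle.dump(m,open("w2.pkl","wb"))
print(bot.get_obs()["ee_pos"])
c=[(int(round(x)),int(round(y))) for x,y in (proj("wrist",(.44,-.124,.025),m),proj("wrist",(.52,.065,.04),m))]; print(c)
w1=cv2.imread("pics/w1.png")
cr=lambda i,x,y,w,h,f:cv2.resize(i[max(y,0):y+h,x:x+w],None,fx=f,fy=f,interpolation=cv2.INTER_CUBIC)
C=cr(im,c[1][0]-70,max(c[1][1]-60,0),140,120,5) # caddy 700x600
print("caddy crop off",c[1][0]-70,max(c[1][1]-60,0))
S=np.hstack([cr(w1,270,125,70,75,5.7),cr(im,c[0][0]-35,c[0][1]-38,70,75,5.7)]); print("spare off",c[0][0]-35,c[0][1]-38,S.shape)
cv2.imwrite("pics/cC.png",C);cv2.imwrite("pics/cS.png",S)
E
```

```text
[ 0.42235505 -0.03638998  0.27914674]
[(267, 216), (332, 79)]
caddy crop off 262 19
spare off 232 178 (428, 798, 3)
```

View pics/cC.png

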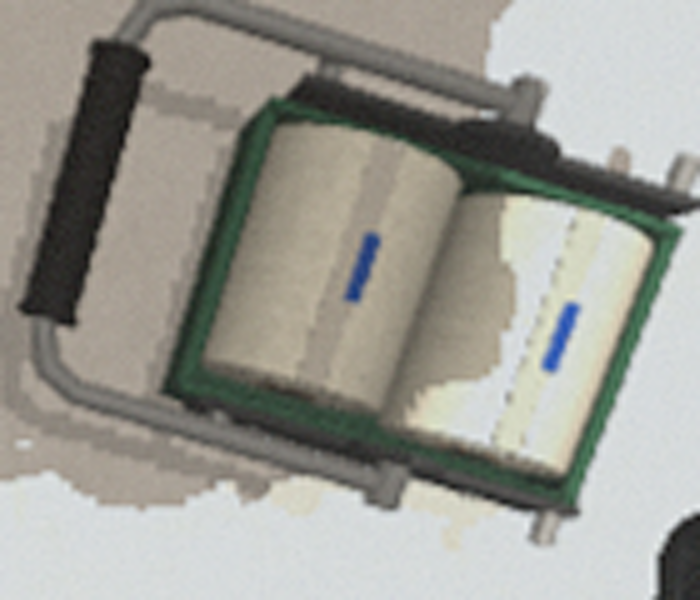

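View pics/cS.png

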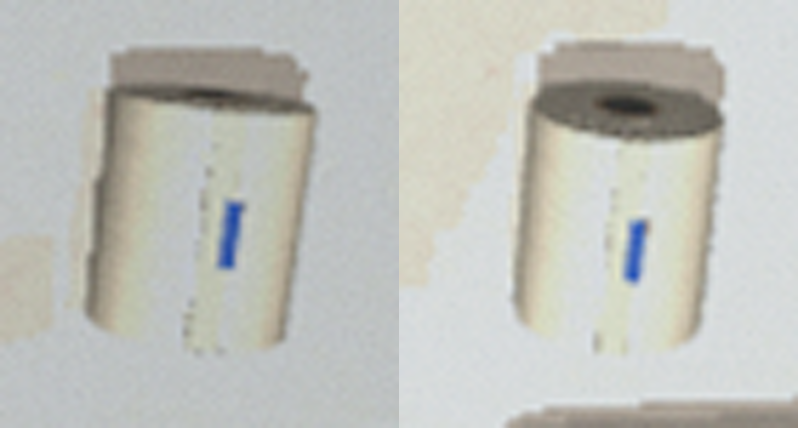

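The crops show the caddy's rim corners, both wire pivots (crop (527,97) and (388,485)) and the sleeve from (120,48) to (48,315). They also show the spare's core hole at (205,97) and (628,104), and its blue tab. Now triangulating.

```bash
python3 - <<'E'
from h import *
import pickle
m1=pickle.load(open("w1.pkl","rb"));m2=pickle.load(open("w2.pkl","rb"))
w1=cv2.imread("pics/w1.png");w2=cv2.imread("pics/w2.png");t=cv2.imread("pics/top.png");sc=cv2.imread("pics/scene.png")
up=lambda X,Y,f,ox,oy:((X+.5)/f-.5+ox,(Y+.5)/f-.5+oy)
def blue(im,box):
    x,y,w,h=box; c=im[y:y+h,x:x+w].astype(int); k=(c[...,0]-c[...,2]).clip(30)-30; ys,xs=np.mgrid[y:y+h,x:x+w]
    return (xs*k).sum()/k.sum(),(ys*k).sum()/k.sum()
W1=lambda p:ray("wrist",*p,m1); W2=lambda p:ray("wrist",*p,m2); T=lambda p:ray("top",*p)
S1=lambda X,Y:up(X,Y,5.7,270,125); S2=lambda X,Y:up(X-399,Y,5.7,232,178); C=lambda X,Y:up(X,Y,5,262,19); B=lambda X,Y:up(X,Y,6.5,220,180)
def show(n,r): print(n,np.round(r[0],4),"gap",round(r[1],4))
b1=blue(w1,(305,158,12,16)); b2=blue(w2,(269,214,9,16)); bt=blue(t,(310,234,14,10)); print(b1,b2,bt)
show("tab w1w2",tri(W1(b1),W2(b2))); show("tab w2 top",tri(W2(b2),T(bt)))
show("hole",tri(W1(S1(207,96)),W2(S2(628,104))))
# spare side edges on w2: tangent planes
def plane(R,a,b):
    (o,d),(_,e)=R(a),R(b); n=np.cross(d,e); n/=np.linalg.norm(n); return o,n
for nm,R,F,L,Rr in(("w1",W1,S1,((108,95),(87,310)),((314,115),(283,335))),("w2",W2,S2,((533,95),(515,312)),((722,125),(698,330)))):
    o,n1=plane(R,F(*L[0]),F(*L[1]));_,n2=plane(R,F(*Rr[0]),F(*Rr[1])); ax=np.cross(n1,n2);ax/=np.linalg.norm(ax)
    n1*=np.sign(n1[0]); n2*=np.sign(n2[0])
    # axis direction; point in bisecting plane at z=.025
    nb=n1+n2; nb/=np.linalg.norm(nb); half=np.arccos(n1@n2)/2
    y=-.124; x=(nb@o-nb[1]*y-nb[2]*.025)/nb[0]; dist=np.linalg.norm(np.cross(np.array([x,y,.025])-o,ax))
    print(nm,"axis",np.round(ax,3),"x at y=-.124:",round(x,4),"radius",round(dist*np.sin(half),4))
cf,cb=C(363,268),C(561,337)
f2=blue(w2,(int(cf[0])-5,int(cf[1])-9,11,18));k2=blue(w2,(int(cb[0])-5,int(cb[1])-9,11,18))
ft=blue(t,(244,211,12,8));kt=blue(t,(249,195,13,8))
show("front tab",tri(W2(f2),T(ft)));show("back tab",tri(W2(k2),T(kt)))
show("sleeve",tri(W2(C(84,181)),T(B(152,380))))
ea,eb=onz("wrist",*C(120,48),.058,m2),onz("wrist",*C(48,315),.058,m2); print("sleeve ends",ea,eb,np.linalg.norm(ea-eb),"mid",(ea+eb)/2,"yaw",np.degrees(np.arctan2(ea[1]-eb[1],ea[0]-eb[0]))-90)
pa,pb=onz("wrist",*C(525,100),.058,m2),onz("wrist",*C(388,485),.058,m2); print("pivots",pa,pb,np.linalg.norm(pa-pb),"mid",(pa+pb)/2,"yaw",np.degrees(np.arctan2(pa[1]-pb[1],pa[0]-pb[0]))-90)
cs=np.array([onz("wrist",*C(*p),.039,m2)[:2] for p in((270,100),(168,393),(577,497),(680,225))]); print("rim",cs,"mid",cs.mean(0),np.linalg.norm(np.roll(cs,-1,0)-cs,axis=1))
e=(cs[2]+cs[3]-cs[0]-cs[1]);print("yaw",np.degrees(np.arctan2(e[1],e[0])))
ct=np.array([onz("top",*B(*p),.039)[:2] for p in((178,62),(315,100),(250,325),(107,270))]); print("rim top mid",ct.mean(0))
E
```

```text
(np.float64(309.9525492175669), np.float64(165.85815244825847)) (np.float64(272.9859508278976), np.float64(221.73256397390867)) (np.float64(316.48818897637796), np.float64(239.0236220472441))
tab w1w2 [ 0.4476 -0.1224  0.0499] gap 0.0
tab w2 top [ 0.4482 -0.1232  0.048 ] gap 0.001
hole [ 0.447  -0.0943  0.0182] gap 0.0011
w1 axis [-0.058 -0.996 -0.064] x at y=-.124: 0.444 radius 0.0245
w2 axis [-0.083 -0.997 -0.002] x at y=-.124: 0.4443 radius 0.0243
front tab [0.5178 0.0713 0.0549] gap 0.0011
back tab [0.5675 0.0558 0.0523] gap 0.0002
sleeve [0.4496 0.0881 0.0722] gap 0.0005
sleeve ends [0.45817765 0.11826075 0.058     ] [0.44245719 0.06112542 0.058     ] 0.059258572192569525 mid [0.45031742 0.08969309 0.058     ] yaw -15.383942485185472
pivots [0.55143106 0.10705864 0.058     ] [0.52655959 0.02132718 0.058     ] 0.08926631078062422 mid [0.53899533 0.06419291 0.058     ] yaw -16.177915593459957
rim [[0.49668785 0.11137484]
 [0.47435561 0.04380171]
 [0.58146713 0.01747594]
 [0.59954444 0.08284087]] mid [0.53801375 0.06387334] [0.07116781 0.11029924 0.0678186  0.10674111]
yaw -14.642705641624103
rim top mid [0.53905326 0.06341859]
```

Everything agrees:

| Item | x (m) | y (m) | z (m) | Yaw |
|---|---|---|---|---|
| Spare centre | 0.444 | -0.123 | 0.025 (tab top measured 0.050) | about -4° |
| Caddy centre | 0.5385 | 0.064 | – | about -16.3° |
| Caddy roll tops | – | – | 0.052–0.055 | – |

Reaching for the spare now.

Request:
{"op": "carry_out", "data": {"linear": [[0.22,-0.87,-0.8],[0.22,-0.87,-0.8],[0.22,-0.87,-0.8],[0.22,-0.87,-0.8],[0.22,-0.87,-0.8],[0,0,-1],[0,0,-1],[0,0,-1],[0,0,-1],[0,0,-1],[0,0,-1],[0,0,-0.5]], "rotation": [[0,0,-0.1],[0,0,-0.1],[0,0,-0.1],[0,0,-0.1],[0,0,-0.1],[0,0,0],[0,0,0],[0,0,0],[0,0,0],[0,0,0],[0,0,0],[0,0,0]], "grip": [-1,-1,-1,-1,-1,-1,-1,-1,-1,-1,-1,-1]}}

```text
time: 4.4
ee_pos: [0.4434, -0.1237, 0.0678]
tcp_rot: [-179.9, -0.0, 85.6]
wrist_force: [-0.4, -0.8, 0.1]
opening: 0.0854
grasp_force: 0.0
```

```bash
python3 - <<'E'
from h import *
import pickle
s=bot.get_obs();print(s["ee_pos"],s["tcp_rot"])
m2=pickle.load(open("w2.pkl","rb"));sc=cv2.imread("pics/scene.png")
up=lambda X,Y,f,ox,oy:((X+.5)/f-.5+ox,(Y+.5)/f-.5+oy)
for q in((388,322),(388,326),(384,325)):
    print(tri(ray("wrist",*up(84,181,5,262,19),m2),ray("scene",*up(*q,6.5,220,180))))
E
```

```text
[ 0.44340455 -0.12371448  0.0677723 ] [-1.79897662e+02 -1.30518781e-02  8.55888573e+01]
(array([0.44957201, 0.08987151, 0.05942202]), np.float64(0.0017670957740961572))
(array([0.44954855, 0.09007476, 0.05775174]), np.float64(0.002109767284805223))
(array([0.45024824, 0.0903743 , 0.0578656 ]), np.float64(0.0005706829301198522))
```

Request:
{"op": "carry_out", "data": {"linear": [[0.04,0.03,-0.9],[0,0,-0.9],[0,0,-0.72],[0,0,0],[0,0,0],[0,0,0],[0,0,0],[0,0,0],[0,0,0],[0,0,0],[0,0,0],[0,0,0]], "rotation": [[0,0,0],[0,0,0],[0,0,0],[0,0,0],[0,0,0],[0,0,0],[0,0,0],[0,0,0],[0,0,0],[0,0,0],[0,0,0],[0,0,0]], "grip": [-1,-1,-1,-1,0.6,0.6,0.6,0.6,0.6,0.6,0.6,0.6], "grip_force": 30}}

```text
time: 5.6
ee_pos: [0.446, -0.1228, 0.0201]
tcp_rot: [179.9, 0.0, 85.7]
wrist_force: [-1.5, 1.3, 6.6]
opening: 0.0491
grasp_force: 30.7
```

Request:
{"op": "carry_out", "data": {"linear": [[0,0,0.4],[0,0,0.8],[0,0,1],[0,0,1],[0,0,1],[0,0,1],[0,0,0.8],[0,0,0.4],[0,0,0],[0,0,0]], "rotation": [[0,0,0],[0,0,0],[0,0,0],[0,0,0],[0,0,0],[0,0,0],[0,0,0],[0,0,0],[0,0,0],[0,0,0]], "grip": [0.6,0.6,0.6,0.6,0.6,0.6,0.6,0.6,0.6,0.6]}}

```text
time: 6.6
ee_pos: [0.4452, -0.1225, 0.1464]
tcp_rot: [-180.0, -0.0, 85.7]
wrist_force: [0.8, 0.7, -1.0]
opening: 0.0492
grasp_force: 31.4
```

Request:
{"op": "carry_out", "data": {"linear": [[0.2,0.4,0],[0.4,0.8,0],[0.45,0.9,0],[0.45,0.9,0],[0.45,0.9,0],[0.45,0.9,0],[0.45,0.9,0],[0.45,0.9,0],[0.45,0.9,0],[0.45,0.9,0],[0.3,0.7,0],[0.12,0.24,0]], "rotation": [[0,0,-0.1],[0,0,-0.14],[0,0,-0.14],[0,0,-0.14],[0,0,-0.14],[0,0,-0.14],[0,0,-0.14],[0,0,-0.14],[0,0,-0.14],[0,0,-0.14],[0,0,-0.14],[0,0,0]], "grip": [0.6,0.6,0.6,0.6,0.6,0.6,0.6,0.6,0.6,0.6,0.6,0.6]}}

```text
time: 7.8
ee_pos: [0.5377, 0.0653, 0.1455]
tcp_rot: [-179.9, 0.0, 73.7]
wrist_force: [0.0, -0.8, -1.7]
opening: 0.0491
grasp_force: 31.3
```

```bash
python3 - <<'E'
from h import *
import pickle
m=bot.camera_model("wrist"); im=bot.camera("wrist"); s=bot.get_obs();print(s["time"],s["ee_pos"],s["tcp_rot"],s["wrist_force"],s["opening"]); pickle.dump(m,open("w3.pkl","wb"))
a=bot.camera("scene"); cv2.imwrite("pics/w3.png",im); cv2.imwrite("pics/s3.png",a)
A=cv2.resize(a[130:260,215:325],None,fx=4.4,fy=4.4,interpolation=cv2.INTER_CUBIC)
print(proj("wrist",s["ee_pos"],m),A.shape)
B=cv2.resize(im[60:384,160:352],(339,572),interpolation=cv2.INTER_CUBIC)
cv2.imwrite("pics/c3.png",np.hstack([A[:572,:460],B]))
E
```

```text
7.85 [0.53773882 0.06523599 0.14567255] [-1.79907659e+02  2.85759185e-02  7.37720285e+01] [-0.759245    1.10747282 -1.10928142] 0.04918735404813687
[256.12080974 241.01225852] (572, 484, 3)
```

View pics/c3.png

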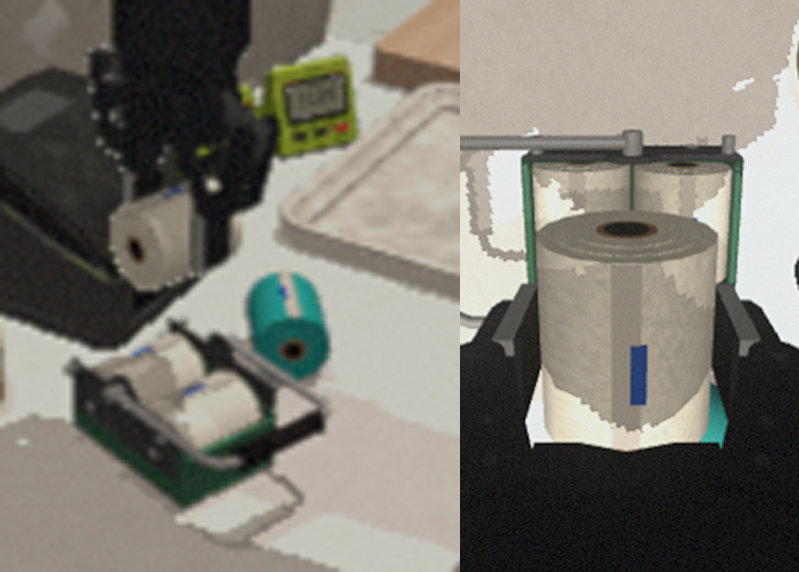

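The roll is held squarely and its yaw matches the caddy. In the wrist view, the dip line and pivot are at x≈257.5 px and the roll's hole is at (254,190). I'm computing the final offsets.

```bash
python3 - <<'E'
from h import *
import pickle
m=pickle.load(open("w3.pkl","rb")); t=np.array([.5377,.0652,.1457]); a=np.radians(-16.2); cx=np.array([np.cos(a),np.sin(a),0]); cy=np.array([-np.sin(a),np.cos(a),0])
u=lambda X,Y:(160+(X-460)/1.766,60+Y/1.766)
o,d=ray("wrist",*u(627,229),m); s=((t+.0285*cy-o)@cy)/(d@cy); p=o+s*d; print("hole rel tcp x,z",(p-t)@cx,p[2]-t[2])
C0=np.array([.5385,.064,0])
for n,X,Y,z in(("pivot+",632,140,.058),("gap",632,170,.05),("rimL",524,153,.041),("rimR",743,153,.041)):
    q=onz("wrist",*u(X,Y),z,m); print(n,"rel tcp",((q-t)@cx).round(4),((q-t)@cy).round(4)," rel C0",((q-C0)@cx).round(4),((q-C0)@cy).round(4))
E
```

```text
hole rel tcp x,z -0.0007869603340954245 0.0009598179021802766
pivot+ rel tcp 0.0015 0.0434  rel C0 0.0004 0.0444
gap rel tcp 0.0016 0.0286  rel C0 0.0005 0.0295
rimL rel tcp -0.0504 0.0354  rel C0 -0.0515 0.0363
rimR rel tcp 0.0552 0.0353  rel C0 0.0541 0.0362
```

Request:
{"op": "carry_out", "data": {"linear": [[0.1,-0.08,-0.5],[0,0,-0.8],[0,0,-0.8],[0,0,-0.7],[0,0,-0.4],[0,0,-0.2],[0,0,0],[0,0,0]], "rotation": [[0,0,0],[0,0,0],[0,0,0],[0,0,0],[0,0,0],[0,0,0],[0,0,0],[0,0,0]], "grip": [0.6,0.6,0.6,0.6,0.6,0.6,0.6,0.6]}}

```text
time: 8.7
ee_pos: [0.5401, 0.0626, 0.0795]
tcp_rot: [180.0, -0.0, 73.7]
wrist_force: [-0.0, -0.7, -0.5]
opening: 0.0491
grasp_force: 31.4
```

Request:
{"op": "carry_out", "data": {"linear": [[0,0,-0.1],[0,0,-0.05],[0,0,0],[0,0,0]], "rotation": [[0,0,0],[0,0,0],[0,0,0],[0,0,0]], "grip": [0.6,0.6,0.6,0.6]}}

```text
time: 9.1
ee_pos: [0.5398, 0.0627, 0.076]
tcp_rot: [180.0, -0.0, 73.7]
wrist_force: [0.5, 0.2, 0.2]
opening: 0.0488
grasp_force: 31.4
```

Request:
{"op": "carry_out", "data": {"linear": [[0,0.03,-0.1],[0,0,-0.1],[0,0,0],[0,0,0]], "rotation": [[0,0,0],[0,0,0],[0,0,0],[0,0,0]], "grip": [0.6,0.6,0.6,0.6]}}

```text
time: 9.5
ee_pos: [0.5397, 0.0633, 0.0718]
tcp_rot: [-180.0, 0.0, 73.7]
wrist_force: [-0.1, 0.8, 0.2]
opening: 0.049
grasp_force: 31.4
```

Request:
{"op": "carry_out", "data": {"linear": [[0,0,-0.1],[0,0,0],[0,0,0]], "rotation": [[0,0,0],[0,0,0],[0,0,0]], "grip": [0.6,0.6,0.6]}}

```text
time: 9.8
ee_pos: [0.5398, 0.0633, 0.0698]
tcp_rot: [-180.0, 0.0, 73.7]
wrist_force: [-0.5, -0.6, -1.0]
opening: 0.0491
grasp_force: 31.4
```

Request:
{"op": "carry_out", "data": {"linear": [[0,0,-0.1],[0,0,0],[0,0,0]], "rotation": [[0,0,0],[0,0,0],[0,0,0]], "grip": [0.6,0.6,0.6]}}

```text
time: 10.1
ee_pos: [0.5399, 0.0633, 0.0681]
tcp_rot: [180.0, -0.0, 73.7]
wrist_force: [-0.5, -0.3, 1.0]
opening: 0.0487
grasp_force: 31.6
```

Request:
{"op": "carry_out", "data": {"linear": [[0,0,-0.05],[0,0,0],[0,0,0]], "rotation": [[0,0,0],[0,0,0],[0,0,0]], "grip": [0.6,0.6,0.6]}}

```text
time: 10.4
ee_pos: [0.5401, 0.0633, 0.068]
tcp_rot: [179.9, -0.0, 73.7]
wrist_force: [-2.3, -0.5, 7.6]
opening: 0.0489
grasp_force: 32.3
```

Request:
{"op": "carry_out", "data": {"linear": [[0,0,0.03],[0,0,0],[0,0,0],[0,0,0],[0,0,0],[0,0,0]], "rotation": [[0,0,0],[0,0,0],[0,0,0],[0,0,0],[0,0,0],[0,0,0]], "grip": [0.6,-0.3,-0.6,-0.6,-0.6,-0.6]}}

```text
time: 11.0
ee_pos: [0.5397, 0.0632, 0.0673]
tcp_rot: [-180.0, 0.0, 73.7]
wrist_force: [-0.3, 0.5, 0.1]
opening: 0.0681
grasp_force: 0.0
```

Request:
{"op": "carry_out", "data": {"linear": [[0,0,0.4],[0,0,0.8],[0,0,1],[0,0,1],[0,0,1],[0,0,1],[0,0,1],[0,0,0.8],[0,0,0.5],[0,0,0]], "rotation": [[0,0,0],[0,0,0],[0,0,0],[0,0,0],[0,0,0],[0,0,0],[0,0,0],[0,0,0],[0,0,0],[0,0,0]], "grip": [-0.6,-0.6,-0.6,-0.6,-0.6,-0.6,-0.6,-0.6,-0.6,-0.6]}}

```text
time: 12.0
ee_pos: [0.5403, 0.0633, 0.2191]
tcp_rot: [179.9, -0.1, 73.7]
wrist_force: [0.2, 0.3, 0.2]
opening: 0.0685
grasp_force: 0.0
```

```bash
python3 - <<'E'
from h import *
import pickle
m=bot.camera_model("wrist"); im=bot.camera("wrist"); s=bot.get_obs();print(s["time"],s["ee_pos"],s["tcp_rot"],s["wrist_force"],s["opening"]); pickle.dump(m,open("w4.pkl","wb"))
a=bot.camera("scene"); t=bot.camera("top"); cv2.imwrite("pics/t4.png",t); cv2.imwrite("pics/w4.png",im); cv2.imwrite("pics/s4.png",a)
A=cv2.resize(a[180:260,220:300],(400,400),interpolation=cv2.INTER_CUBIC)
B=cv2.resize(im[60:260,100:300+100],None,fx=1.33,fy=2,interpolation=cv2.INTER_CUBIC)
cv2.imwrite("pics/c4.png",np.hstack([A,B]))
E
```

```text
12.05 [0.54004935 0.06326546 0.21787252] [ 1.79950918e+02 -2.11588584e-02  7.36788021e+01] [-0.33787785 -0.82590516 -0.63935931] 0.06852389252353126
```

View pics/c4.png

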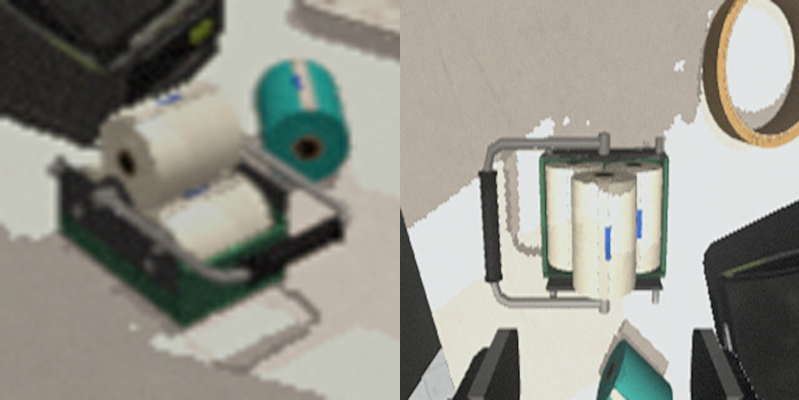

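The roll lies in the dip, let go. The scene crop shows its hole at (125,160), and the wrist crop shows its hole at (603,177) with the sleeve at (490,227). I'm checking its position and measuring the sleeve.

```bash
python3 - <<'E'
from h import *
import pickle
m=pickle.load(open("w4.pkl","rb")); a=np.radians(-16.2); cx=np.array([np.cos(a),np.sin(a),0]); cy=np.array([-np.sin(a),np.cos(a),0])
t=np.array([.54,.0633,0]); w=cv2.imread("pics/w4.png"); sc=cv2.imread("pics/s4.png"); tp=cv2.imread("pics/t4.png")
W=lambda X,Y:(100+(X-400)/1.33,60+Y/2)
def blue(im,box):
    x,y,ww,h=box; c=im[y:y+h,x:x+ww].astype(int); k=(c[...,0]-c[...,2]).clip(30)-30; ys,xs=np.mgrid[y:y+h,x:x+ww]
    return (xs*k).sum()/k.sum(),(ys*k).sum()/k.sum()
tabw=blue(w,(250,168,12,26)); tabs=blue(sc,(248,196,12,7)); print(tabw,tabs)
C0=np.array([.539,.0637,0])
L=lambda p:np.round([(p-C0)@cx,(p-C0)@cy,p[2]],4)
h=tri(ray("wrist",*W(603,177),m),ray("scene",245,212)); print("hole",L(h[0]),h[1])
h=tri(ray("wrist",*tabw,m),ray("scene",*tabs)); print("tab",L(h[0]),h[1])
# sleeve by dark mask
g=w[140:210,155:182].max(2); ys,xs=np.where(g<70); (cx0,cy0),(ww,hh),ang=cv2.minAreaRect(np.c_[xs+155,ys+140].astype(np.float32)); print(len(xs),cx0,cy0,ww,hh,ang)
p=onz("wrist",cx0,cy0,.058,m); print("sleeve",p,L(p))
for n,X,Y,z in(("piv+",603,141,.058),("piv-",603,305,.058)): print(n,L(onz("wrist",*W(X,Y),z,m)))
E
```

```text
(np.float64(255.8186578743212), np.float64(180.82699767261443)) (np.float64(253.78181818181818), np.float64(199.27272727272728))
hole [0.0004 0.0293 0.0722] 0.0035892362943562408
tab [0.0025 0.0012 0.0983] 0.0004558168586222237
606 167.53233337402344 172.92059326171875 54.83799743652344 13.03840446472168 85.60128784179688
sleeve [0.44998435 0.08908344 0.058     ] [-0.0926 -0.0005  0.058 ]
piv+ [-0.0005  0.0445  0.058 ]
piv- [-0.0008 -0.0463  0.058 ]
```

The roll is at the saddle (hole z 0.072, tab top 0.098, within 1–2 mm). The sleeve is at (0.450, 0.089). Going to grip it.

Request:
{"op": "carry_out", "data": {"linear": [[-0.9,0.26,0],[-0.9,0.26,0],[-0.9,0.26,0],[-0.9,0.26,0],[-0.9,0.26,0],[0,0,-0.8],[0,0,-1],[0,0,-1],[0,0,-1],[0,0,-0.6],[0,0,0],[0,0,0]], "rotation": [[0,0,0],[0,0,0],[0,0,0],[0,0,0],[0,0,0],[0,0,0],[0,0,0],[0,0,0],[0,0,0],[0,0,0],[0,0,0],[0,0,0]], "grip": [0.2,0.2,0.2,0.2,0.2,0.2,0.2,0.2,0.2,0.2,0.2,0.2]}}

```text
time: 13.35
ee_pos: [0.4498, 0.0892, 0.1298]
tcp_rot: [-180.0, 0.0, 73.7]
wrist_force: [-0.1, -0.3, 0.6]
opening: 0.0343
grasp_force: 0.0
```

Request:
{"op": "carry_out", "data": {"linear": [[0,0,-0.8],[0,0,-0.9],[0,0,-0.7],[0,0,-0.4],[0,0,0]], "rotation": [[0,0,0],[0,0,0],[0,0,0],[0,0,0],[0,0,0]], "grip": [0.2,0.2,0.2,0.2,0.2]}}

```text
time: 13.85
ee_pos: [0.4495, 0.0892, 0.0729]
tcp_rot: [-179.9, 0.0, 73.7]
wrist_force: [-0.5, -0.7, 1.0]
opening: 0.0341
grasp_force: 0.0
```

Request:
{"op": "carry_out", "data": {"linear": [[0,0,-0.4],[0,0,-0.4],[0,0,-0.4],[0,0,-0.14],[0,0,0],[0,0,0],[0,0,0],[0,0,0],[0,0,0],[0,0,0]], "rotation": [[0,0,0],[0,0,0],[0,0,0],[0,0,0],[0,0,0],[0,0,0],[0,0,0],[0,0,0],[0,0,0],[0,0,0]], "grip": [0.2,0.2,0.2,0.2,0.2,0.4,0.6,0.8,1,1], "grip_force": 30}}

```text
time: 14.85
ee_pos: [0.4501, 0.0893, 0.047]
tcp_rot: [180.0, -0.0, 73.7]
wrist_force: [0.1, -0.4, 3.2]
opening: 0.012
grasp_force: 29.3
```

Request:
{"op": "carry_out", "data": {"linear": [[0.019,-0.005,0.3],[0.019,-0.006,0.3],[0.056,-0.016,0.295],[0.057,-0.017,0.295],[0.093,-0.027,0.285],[0.093,-0.027,0.285],[0.127,-0.037,0.27],[0.128,-0.037,0.27],[0.16,-0.046,0.25],[0.161,-0.047,0.25],[0.19,-0.055,0.226],[0.191,-0.056,0.226]], "rotation": [[0,0,0],[0,0,0],[0,0,0],[0,0,0],[0,0,0],[0,0,0],[0,0,0],[0,0,0],[0,0,0],[0,0,0],[0,0,0],[0,0,0]], "grip": [1,1,1,1,1,1,1,1,1,1,1,1]}}

```text
time: 16.05
ee_pos: [0.4759, 0.0817, 0.1123]
tcp_rot: [-180.0, -0.0, 73.7]
wrist_force: [-2.6, 1.1, 3.0]
opening: 0.0118
grasp_force: 29.7
```

Request:
{"op": "carry_out", "data": {"linear": [[0.217,-0.063,0.198],[0.217,-0.063,0.199],[0.24,-0.07,0.167],[0.24,-0.07,0.167],[0.259,-0.075,0.133],[0.259,-0.076,0.133],[0.273,-0.079,0.096],[0.274,-0.08,0.097],[0.283,-0.082,0.058],[0.284,-0.083,0.059],[0.288,-0.084,0.02],[0.288,-0.084,0.019]], "rotation": [[0,0,0],[0,0,0],[0,0,0],[0,0,0],[0,0,0],[0,0,0],[0,0,0],[0,0,0],[0,0,0],[0,0,0],[0,0,0],[0,0,0]], "grip": [1,1,1,1,1,1,1,1,1,1,1,1]}}

```text
time: 17.25
ee_pos: [0.5393, 0.0633, 0.1392]
tcp_rot: [179.9, -0.0, 73.7]
wrist_force: [-0.4, 0.3, 3.3]
opening: 0.0117
grasp_force: 29.8
```

Request:
{"op": "carry_out", "data": {"linear": [[0,0,0],[0,0,0]], "rotation": [[0,0,0],[0,0,0]], "grip": [1,1], "grip_force": 50}}

```text
time: 17.45
ee_pos: [0.5393, 0.0633, 0.1392]
tcp_rot: [179.9, -0.0, 73.7]
wrist_force: [0.5, -0.5, 5.7]
opening: 0.0112
grasp_force: 48.6
```

```bash
python3 - <<'E'
from h import *
a=bot.camera("scene"); cv2.imwrite("pics/s5.png",a); w=bot.camera("wrist")
A=cv2.resize(a[120:260,200:320],(480,560),interpolation=cv2.INTER_CUBIC)
B=cv2.resize(w[60:340,180:332],(304,560))
cv2.imwrite("pics/c5.png",np.hstack([A,B])); s=bot.get_obs(); print(s["ee_pos"],s["wrist_force"])
E
```

```text
[0.5391332  0.06332977 0.13916213] [0.48890181 0.43389056 6.57721832]
```

View pics/c5.png

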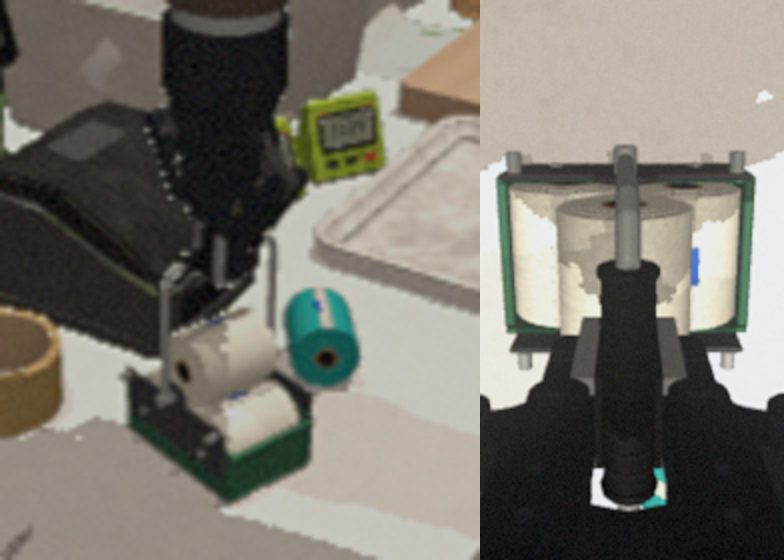

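The handle is upright in the grip at wrist crop (628,350), and the third roll is still cradled. Lifting gently.

Request:
{"op": "carry_out", "data": {"linear": [[0,0,0.05],[0,0,0.1],[0,0,0.15],[0,0,0.2],[0,0,0.25],[0,0,0.25],[0,0,0.25],[0,0,0.25],[0,0,0.25],[0,0,0.25],[0,0,0.25],[0,0,0.25]], "rotation": [[0,0,0],[0,0,0],[0,0,0],[0,0,0],[0,0,0],[0,0,0],[0,0,0],[0,0,0],[0,0,0],[0,0,0],[0,0,0],[0,0,0]], "grip": [1,1,1,1,1,1,1,1,1,1,1,1]}}

```text
time: 18.75
ee_pos: [0.5381, 0.0635, 0.1891]
tcp_rot: [180.0, -0.0, 73.7]
wrist_force: [0.1, -0.2, -5.9]
opening: 0.0112
grasp_force: 48.7
```

Request:
{"op": "carry_out", "data": {"linear": [[0,0,0.3],[0,0,0.3],[0,0,0.3],[0,0,0.3],[0,0,0.3],[0,0,0.3],[0,0,0.3],[0,0,0.25],[0,0,0.2],[0,0,0.1],[0,0,0.05],[0,0,0]], "rotation": [[0,0,0],[0,0,0],[0,0,0],[0,0,0],[0,0,0],[0,0,0],[0,0,0],[0,0,0],[0,0,0],[0,0,0],[0,0,0],[0,0,0]], "grip": [1,1,1,1,1,1,1,1,1,1,1,1]}}

```text
time: 19.95
ee_pos: [0.5381, 0.0636, 0.2426]
tcp_rot: [-180.0, 0.0, 73.7]
wrist_force: [-0.3, -0.4, -7.5]
opening: 0.0114
grasp_force: 48.7
```

Request:
{"op": "carry_out", "data": {"linear": [[0,0,0],[0,0,0],[0,0,0],[0,0,0],[0,0,0],[0,0,0],[0,0,0],[0,0,0],[0,0,0],[0,0,0],[0,0,0],[0,0,0]], "rotation": [[0,0,0],[0,0,0],[0,0,0],[0,0,0],[0,0,0],[0,0,0],[0,0,0],[0,0,0],[0,0,0],[0,0,0],[0,0,0],[0,0,0]], "grip": [1,1,1,1,1,1,1,1,1,1,1,1]}}

```text
time: 21.15
ee_pos: [0.5381, 0.0635, 0.2426]
tcp_rot: [-180.0, -0.0, 73.7]
wrist_force: [0.2, 0.8, -6.1]
opening: 0.0111
grasp_force: 48.7
```

```bash
python3 - <<'E'
from h import *
a=bot.camera("scene"); cv2.imwrite("pics/s6.png",a); w=bot.camera("wrist")
A=cv2.resize(a[90:230,200:320],(480,560),interpolation=cv2.INTER_CUBIC)
B=cv2.resize(w[60:340,180:332],(304,560))
cv2.imwrite("pics/c6.png",np.hstack([A,B])); s=bot.get_obs(); print(s["time"],s["ee_pos"],s["wrist_force"],s["grasp_force"])
E
```

```text
21.25 [0.53810858 0.06353546 0.24264002] [ 0.59494349  0.06026407 -7.43396046] 48.663411140441895
```

View pics/c6.png

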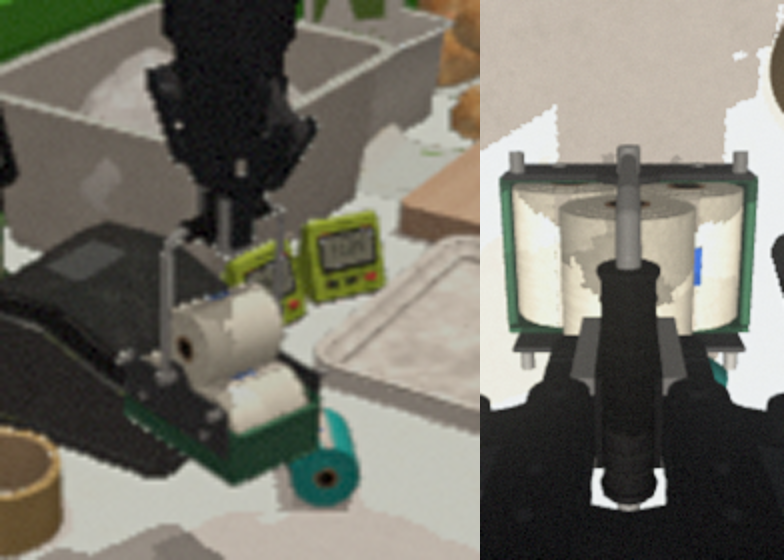

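The caddy hangs level about 10 cm up, carrying a 7 N load. The wrist view is unchanged, the third roll is in its dip and the turquoise roll hasn't moved. Handing in.

```bash
python3 -c "
from workcell import bot
print(bot.job_done())"
```

```text
the job is handed in; nothing more can be done
None
```

I handed the job in at about 21 s of the 48 s limit: the spare roll lies in the dip between the two lower rolls, and the arm is holding the caddy level by its sleeve about 10 cm up; the judge's verdict wasn't shown.

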